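# Open the bobbin strongbox by its combination dial

## Task

Open the blue strongbox. Turn its dial left (counter-clockwise) to 10, the yellow mark, without going past it, then right (clockwise) slowly, feeling for the catch that drops in and stops the dial somewhere near 4, the green mark: do not force the dial against it. Then let go of the dial and pull the drawer by its black grip fully open, leaving the thread and the tin where they stand.

Things in the scene. Friction and masses are not known exactly. Their poses are not given: they have to be found in the camera images.
- lockbox: blue steel strongbox, fixed to the table, 180 (x, depth) x 260 (y, width) x 100 mm high; origin at the centre of its underside, +x to its back, z up; drawer in the front (-x), dial on top. Inside, a sprung catch presses on the dial's hidden rim (30 mm radius); turning the stopped dial against it with 0.24 N m beyond its friction (8 N at the rim, 0.05 rad past its play) damages it
- dialplate: round dark scale plate on the box's top, 116 mm across, 3 mm thick; origin at the centre of its underside, on the dial's axis at the box's top. 13 radial marks, numbers 0 to 12, 0.15 rad apart, run counter-clockwise from above, 0 along the plate's x axis; 10 is long and yellow, 4 long and green, the rest short and white. It may sit turned by up to 0.2 rad on the box
- dial (a joint): dial angle, rad, growing counter-clockwise (left) from above: 0.15 x the number at its red index; range -0.25 to 1.95; stiff: turning takes about 0.6 N m. Going left it carries a hidden wheel along, which must be left at 10 (1.5, good to 0.08). The wheel stays there as the dial goes right (is dragged off below 0.2)
- dial_grip (a point): point on the dial's vertical axis, 26 mm above the box's top: in the round aluminium knob, 44 mm in diameter, from 8.5 to 40.5 mm above the box's top, over a black flange 72 mm across. Turns with the dial, x along the red index. Wheel at 10, the catch drops within 0.2 rad of 4 (worn lock: feel for it) and stops the dial, with 0.05 rad play; if not, set 10 again
- drawer (a joint): how far the drawer is pulled out, m: 0 shut, 0.07 fully open (stop); slides along the box's -x with about 2 N of friction; locked until the catch has dropped (until then it gives 2 to 5 mm)
- drawer_grip (a point): point in the drawer's upright black grip, a fin on the middle of the drawer front: 14 mm thick along the box's y, reaching 42 mm out from the front along x, from 45 to 105 mm above the table; the point is at its middle, 15 mm below its top; moves with the drawer
- cone: green cone of thread, 54 mm across at its foot, 112 mm tall, standing loose on the table beside the box (its -y side); origin at the centre of its underside
- spool: small orange spool, 34 mm across, 40 mm tall, standing loose on the box's top near the back; origin at the centre of its underside
- tin: red button tin, 64 mm across, 60 mm tall, standing loose on the table beside the box (its +y side); origin at the centre of its underside

How it is judged:
On the way, in this order (a step that is already met when the one before it is completed fails the run):
1. the dial is turned left to 10 (within 0.08 rad) with the drawer shut (value of joint dial between 1.42 and 1.58 rad and value of joint drawer below 0.01 m), for 0.1 s.
2. the dial is turned right to near 4 (within 0.27 rad) and let go there, the drawer still shut (value of joint dial between 0.33 and 0.87 rad and value of joint drawer below 0.01 m and contact force between the fingers and dialplate below 0.1 N), for 0.1 s.
At the end, for the whole second after the job is handed in: the drawer is pulled out by more than 60 of its 70 mm and at rest, the dial stands at near 4 (within 0.27 rad), and the cone, spool and tin are where they stood (within 30 mm) (value of joint drawer above 0.06 m and velocity of joint drawer below 0.01 m/s and value of joint dial between 0.33 and 0.87 rad and distance of each of cone, spool, tin from where it was at the start of the episode below 0.03 m); the robot touches nothing.
It fails at once if the catch is forced, by the dial or a locked drawer (more than 8 N between dial and catch) (contact force between dialplate and lockbox above 8 N).
It fails at once if the cone of thread is disturbed (distance of cone from where it was at the start of the episode above 0.03 m or angle between cone's own z axis and vertical above 0.6 rad).
It fails at once if the spool is disturbed (distance of spool from where it was at the start of the episode above 0.03 m or angle between spool's own z axis and vertical above 0.6 rad).
It fails at once if the tin is disturbed (distance of tin from where it was at the start of the episode above 0.03 m or angle between tin's own z axis and vertical above 0.6 rad).
It also fails if it takes over 70 s, if anything falls off the work surface, if the arm or the gripper's body presses on something with over 40 N, if the wrist force passes 120 N, or if a joint passes its speed limit or range.

## Robot

A 6-joint arm with a two-finger parallel gripper is mounted at the origin on the work surface. World frame = base frame: x ahead of the robot, y to its left, z up, the work surface at z = 0. Lengths are in m, angles in rad, forces in N, time in s.
With the tool pointing down it reaches from about 0.25 to 0.725 m from the base axis. Payload 4 kg.
Tool frame: the origin (TCP) lies midway between the tips of the shut fingers; the grasp point (between the pads) lies 19 mm behind it; y points along the fingers, z is the direction in which the jaws open and shut, and the axes are right-handed (so a half turn about y gives the same grasp; the last joint's range is limited). The gripper opens to 85 mm and grips with 20 to 120 N. Pads are 22 mm wide; open, the fingers measure 114 mm over their backs; the gripper's body (76 mm by 85 mm) begins 54 mm behind the grasp point. The pads swing forward as they close: fully open they stand 13 mm farther back than shut.
Start: joints at [-1.328, 0.241, 0.005, 1.335, 0, 1.571], TCP at [0.12, -0.485, 0.197] pointing down, gripper open.
Joint ranges: [-2.72, 2.72], [-1.05, 1.87], [-1.09, 1.28], [-1.99, 2.15], [-1.42, 1.44], [-3.14, 3.14]. Speed limits (rad/s): [2.79, 2.79, 3.14, 3.14, 3.14, 3.14].

## Interface

Orientations are given as a unit quaternion [x, y, z, w].
In Python, from workcell import bot gives the robot as it stands. The module is installed in compiled form; this text tells all that it offers.
- The arm moves only by the shell command python3 -m handwheel 'ROWS' [OPENING]. ROWS is JSON, a list of rows, each a list of 6 numbers: the shift along the tool's x, y, z in units of 25 mm (1.0 is 25 mm), then the turn, a rotation vector about the tool's x, y, z in units of 10 degrees (1.0 is 10 degrees). A call has exactly 5 rows; each row is the pose to reach, as a shift and turn from the pose commanded when the call began, along the tool's axes at that moment; what a row does not reach only later rows make up. A row lasts 1/8 s, in which the tool goes at most 62.5 mm and 10.7 degrees, less where a joint would pass 70% of its speed; a pose out of reach is approached as far as the arm can. A call with a gripper value outside its range is refused whole. OPENING is the gripper command: -1 is shut, 1 is fully open, values between are in proportion, set as the call begins (- or left out, the last holds). The fingers move at their own pace and stop on an object; the grip force is fixed at half the most. Time passes only in rows, so rows that repeat a pose let the fingers close, or fill a call up. It gives the time, the measured TCP pose, the force and the opening at its end, in the units of the state.
- bot.get_obs(): the state, without advancing time (a new reading comes with each control period).
- bot.camera(name): name is "side" or "top"; returns a dict with "color" (420x560x3 uint8, red, green, blue), "fx", "fy", "cx", "cy" (pixels), "dist_coeffs" ([k1, k2, p1, p2, k3] as OpenCV has them; the pictures are not rectified), "rvec" (rotation vector, rad) and "tvec" (3), from world to camera coordinates, as OpenCV has them. Camera axes: x right, y down, z forward; pixel columns grow to the right and rows downward; lengths in m; the calibration is good to about 2 mm. A picture is of the moment at which its call begins. There is no depth.
- bot.job_done(): hands the job in, once; it reports no verdict.
The state is a dict: "clock": time; "joint_pos": joint angles; "joint_vel": joint speeds; "tau": joint torques, N m; "eef_pos": TCP position; "tool_rot": TCP orientation; "ft_force": force on the tool from outside, world axes, zero at the start; "ft_torque": the same for the moment, N m; "grip_width": finger opening in m.
Only numpy, scipy, OpenCV 4.12 (cv2) and the standard library are available. Lean on these libraries where they do the work, as an engineer would, in place of code of your own. Each camera call takes 0.05 s, during which the arm holds its last target.

## Working session

There is one attempt and no reset: what is moved stays moved. The work goes in short steps, Python scripts to look and compute and a shell command to move; the robot and the scene stay as the last step left them, time stands still between calls to the robot, and variables do not carry over. Pictures are saved under pics/ and viewed, and the job is handed in when it is done.

```bash
mkdir -p pics; python3 - <<'E'
from workcell import bot
import cv2,numpy as np
for n in("side","top"):
    c=bot.camera(n);np.savez(f"pics/{n}0.npz",**c);cv2.imwrite(f"pics/{n}0.png",c["color"][:,:,::-1])
    print(n,{k:np.round(np.array(v),4).tolist() for k,v in c.items() if k!="color"})
print(bot.get_obs())
E
```

```text
side {'fx': 380.6658, 'fy': 380.6658, 'cx': 275.0585, 'cy': 210.0218, 'dist_coeffs': [0.0135, 0.0, 0.0, 0.0, 0.0], 'rvec': [0.9123, -2.5522, 0.9873], 'tvec': [0.4798, 0.3595, 0.59]}
top {'fx': 421.0895, 'fy': 421.0895, 'cx': 280.3545, 'cy': 214.2341, 'dist_coeffs': [-0.0891, 0.0, 0.0, 0.0, 0.0], 'rvec': [2.1761, -2.2277, 0.0703], 'tvec': [0.0176, 0.6164, 0.8251]}
{'clock': 0.1, 'joint_pos': array([-1.32800539e+00,  2.41340099e-01,  3.87974662e-03,  1.33519524e+00,
        1.69275672e-05,  1.57079039e+00]), 'joint_vel': array([-0.00096023, -0.00156277,  0.00213663, -0.00058024,  0.00150476,
       -0.00107914]), 'tau': array([ 1.87892078e-05, -3.73138869e+01,  2.53009915e+01,  1.08868559e-02,
       -9.20782350e-05, -1.23247366e-05]), 'eef_pos': array([ 0.12006326, -0.48473396,  0.19580874]), 'tool_rot': array([-0.08570458,  0.70255559, -0.70124911,  0.08555726]), 'ft_force': array([-0.33068634,  0.13023069, -0.48273452]), 'ft_torque': array([-0.00322731,  0.00970144, -0.0159394 ]), 'grip_width': 0.085584843976458}
```

View pics/side0.png

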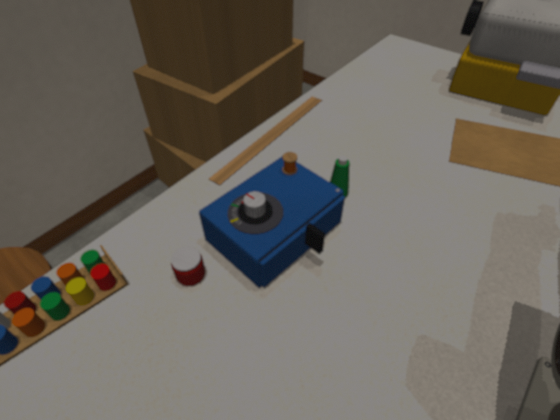

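View pics/top0.png

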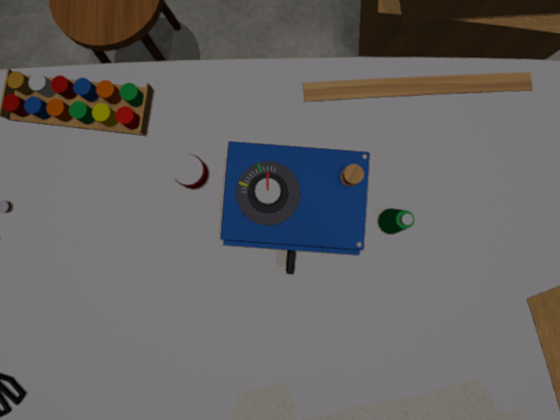

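```bash
cat > h.py <<'E'
import numpy as np,cv2
def load(p):
    return dict(np.load(p))
def K(c): return np.array([[c["fx"],0,c["cx"]],[0,c["fy"],c["cy"]],[0,0,1.]],float)
def proj(c,P): return cv2.projectPoints(np.array(P,float).reshape(-1,1,3),c["rvec"],c["tvec"],K(c),c["dist_coeffs"])[0].reshape(-1,2)
def ray(c,uv,z):
    R=cv2.Rodrigues(c["rvec"])[0];o=-R.T@c["tvec"]
    q=cv2.undistortPoints(np.array(uv,float).reshape(-1,1,2),K(c),c["dist_coeffs"]).reshape(-1,2)
    d=np.c_[q,np.ones(len(q))]@R
    return o+d*((z-o[2])/d[:,2])[:,None]
E
python3 - <<'E'
from h import *
t=load("pics/top0.npz");s=load("pics/side0.npz")
for c in(t,s):
    R=cv2.Rodrigues(c["rvec"])[0];print(-R.T@c["tvec"])
print(proj(t,[[0.12,-.485,.197],[0,0,0]]))
print(ray(t,[[229,142],[369,151],[361,249],[223,240]],.1))
im=t["color"][:,:,::-1]
cv2.imwrite("pics/topz.png",cv2.resize(im[125:285,165:425],None,fx=3,fy=3,interpolation=2))
im=s["color"][:,:,::-1]
cv2.imwrite("pics/sidez.png",cv2.resize(im[140:290,160:360],None,fx=4,fy=4,interpolation=2)[:600,:800])
E
```

```text
[0.57419989 0.01469771 0.85506407]
[0.27792712 0.40391504 0.68347225]
[[575.94786594 494.14257852]
 [288.89776625 513.17919007]]
[[ 0.7458675   0.09445042  0.1       ]
 [ 0.72421414 -0.16019225  0.1       ]
 [ 0.54643741 -0.13926481  0.1       ]
 [ 0.56860226  0.10810366  0.1       ]]
```

View pics/topz.png

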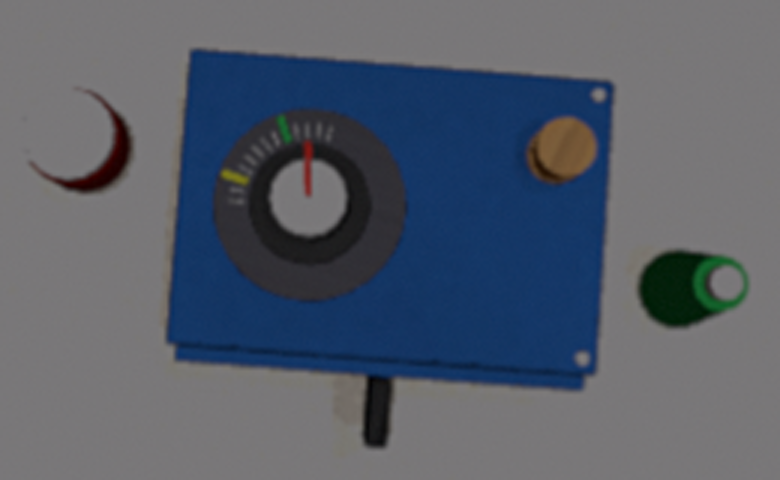

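View pics/sidez.png

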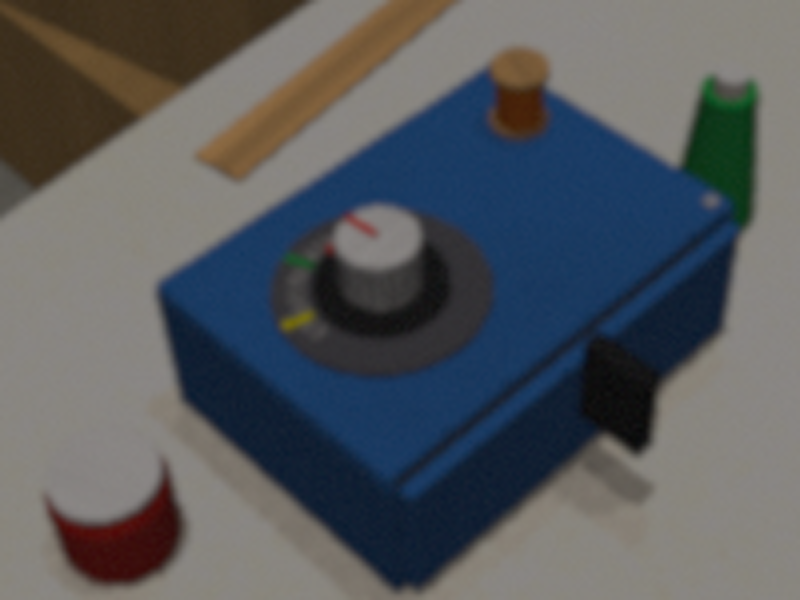

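```bash
python3 - <<'E'
from h import *
t=load("pics/top0.npz");s=load("pics/side0.npz")
hsv=cv2.cvtColor(t["color"],cv2.COLOR_RGB2HSV)
m=cv2.inRange(hsv,(105,150,60),(125,255,255))
roi=np.zeros_like(m);roi[130:250,210:380]=255;m&=roi
def comps(m,mn=3):
    n,l,st,ce=cv2.connectedComponentsWithStats(m);return [(st[i,4],ce[i].round(2)) for i in range(1,n) if st[i,4]>=mn]
cn=max(cv2.findContours(m,0,1)[0],key=cv2.contourArea)
P=ray(t,cn[:,0,:],.1)[:,:2].astype(np.float32)
print("box rect",cv2.minAreaRect(P))
# plate: hole in blue
h=cv2.bitwise_not(m);box=np.zeros_like(m);cv2.drawContours(box,[cv2.convexHull(cn)],-1,255,-1);h&=box
for c in cv2.findContours(h,0,1)[0]:
    if cv2.contourArea(c)>300:
        q=ray(t,c[:,0,:],.103)[:,:2].astype(np.float32);print("hole",cv2.contourArea(c),cv2.fitEllipse(q))
wh=cv2.inRange(hsv,(0,0,130),(180,90,255));wh[:,:]&=h
print("white",comps(wh,1))
for c in cv2.findContours(wh,0,1)[0]:
    if cv2.contourArea(c)>200:
        q=ray(t,c[:,0,:],.1405)[:,:2].astype(np.float32);print("knobtop",cv2.fitEllipse(q),cv2.minEnclosingCircle(q))
for n,lo,hi,z in(("yel",(20,120,90),(35,255,255),.103),("grn",(45,120,60),(80,255,255),.103),("red",(0,150,80),(8,255,255),.1405)):
    k=cv2.inRange(hsv,lo,hi)&h
    for a,c in comps(k): print(n,a,c,ray(t,c,z)[0].round(4))
# green per view
bl=cv2.inRange(hsv,(0,0,0),(180,255,45));r=np.zeros_like(bl);r[245:280,275:305]=255
for a,c in comps(bl&r): print("fin",a,c,ray(t,c,.105)[0].round(4))
hs=cv2.cvtColor(s["color"],cv2.COLOR_RGB2HSV)
print(hsv[165:200,267][::2].tolist())
E
```

```text
box rect ((0.6415677666664124, -0.022777125239372253), (0.2554337680339813, 0.18580283224582672), 84.40361022949219)
hole 411.0 ((0.6810799241065979, -0.12643922865390778), (0.0378773994743824, 0.04624783992767334), 34.883087158203125)
hole 3155.0 ((0.651586651802063, 0.026202764362096786), (0.1139163002371788, 0.11399637907743454), 32.40791320800781)
white []
yel 22 [242.59 183.55] [0.669  0.0708 0.103 ]
grn 26 [259.23 167.85] [0.6967 0.0404 0.103 ]
red 24 [267.12 178.42] [0.6721 0.026  0.1405]
fin 168 [290.24 261.65] [ 0.5274 -0.0112  0.105 ]
[[128, 18, 57], [130, 9, 83], [120, 6, 84], [176, 80, 73], [1, 211, 116], [2, 215, 121], [1, 192, 118], [1, 173, 122], [1, 183, 120], [1, 187, 123], [1, 187, 123], [0, 168, 123], [0, 136, 118], [173, 9, 119], [150, 2, 120], [150, 4, 121], [150, 4, 121], [150, 4, 121]]
```

```bash
cat >> h.py <<'E'
from scipy.spatial.transform import Rotation as Ro
def delta(pos,q,tp,tR):
    R=Ro.from_quat(q);d=R.inv().apply(np.array(tp)-pos)/.025;r=np.degrees((R.inv()*tR).as_rotvec())/10
    return d.round(3),r.round(3)
def down(a): # tool z (jaw axis) at world angle a, y down
    z=np.array([np.cos(a),np.sin(a),0]);y=np.array([0,0,-1.]);x=np.cross(y,z);return Ro.from_matrix(np.c_[x,y,z])
E
python3 - <<'E'
from h import *
from workcell import bot
t=load("pics/top0.npz");s=load("pics/side0.npz")
hs=cv2.cvtColor(s["color"],cv2.COLOR_RGB2HSV)
r=np.zeros(hs.shape[:2],np.uint8);r[180:235,225:290]=255
for n,lo,hi,z in(("yel",(20,120,80),(35,255,255),.103),("grn",(45,90,50),(80,255,255),.103),("red",(0,110,70),(8,255,255),.1405)):
    k=cv2.inRange(hs,lo,hi)&r
    N,l,st,ce=cv2.connectedComponentsWithStats(k)
    for i in range(1,N):
        if st[i,4]>2: print(n,st[i,4],ce[i].round(1),ray(s,ce[i],z)[0].round(4))
k=cv2.inRange(hs,(0,0,95),(180,70,255))&r
c=max(cv2.findContours(k,0,1)[0],key=cv2.contourArea);q=ray(s,cv2.convexHull(c)[:,0],.1405)
print("knob",cv2.boundingRect(c),cv2.fitEllipse(q[:,:2].astype(np.float32)))
print("proj dial centre top",proj(s,[.6516,.0262,.1405]),proj(t,[.6516,.0262,.1405]))
# box edges in top view
hsv=cv2.cvtColor(t["color"],cv2.COLOR_RGB2HSV)
m=cv2.inRange(hsv,(105,150,40),(125,255,255))
def edge(pts):
    P=ray(t,pts,.1)[:,:2];v=cv2.fitLine(P.astype(np.float32),cv2.DIST_HUBER,0,.01,.01).ravel();return v.round(4)
print("back",edge([(c,np.where(m[130:,c])[0][0]+130) for c in range(240,360,4)]))
print("left",edge([(np.where(m[r,210:])[0][0]+210,r) for r in range(150,232,3)]))
print("right",edge([(np.where(m[r,:380])[0][-1],r) for r in range(160,240,3)]))
o=bot.get_obs();R=Ro.from_quat(o["tool_rot"]);print(R.as_matrix().round(3))
E
```

```text
yel 21 [233.8 219.8] [0.6708 0.0712 0.103 ]
grn 16 [234.4 204.9] [0.6986 0.0402 0.103 ]
knob (243, 191, 22, 17) ((0.6531094908714294, 0.027093298733234406), (0.04331569746136665, 0.04559589549899101), 31.575180053710938)
proj dial centre top [[254.68883684 198.76333374]] [[267.27863104 190.36140764]]
back [ 0.098   0.9952  0.7332 -0.0299]
left [ 0.9954 -0.0957  0.643   0.1045]
right [ 0.9956 -0.0935  0.6214 -0.1483]
[[-0.971 -0.     0.24 ]
 [-0.24   0.002 -0.971]
 [-0.    -1.    -0.002]]
```

```bash
python3 - <<'E'
from h import *
from workcell import bot
t=load("pics/top0.npz");s=load("pics/side0.npz")
for n,c,rw in(("top",t,None),("side",s,None)):
    h=cv2.cvtColor(c["color"],cv2.COLOR_RGB2HSV)
    k=(cv2.inRange(h,(0,60,60),(9,255,255))|cv2.inRange(h,(170,60,60),(180,255,255)))
    r=np.zeros_like(k);x,y=proj(c,[.6523,.0267,.1405])[0].astype(int);r[y-26:y+4,x-16:x+14]=255
    v,u=np.where(k&r);P=ray(c,np.c_[u,v],.1405);d=P[:,:2]-[.6523,.0267];ok=(np.hypot(*d.T)<.022)
    print(n,ok.sum(),np.mean(np.arctan2(d[ok,1],d[ok,0])*np.hypot(*d[ok].T))/np.mean(np.hypot(*d[ok].T)),cv2.fitLine(P[ok,:2].astype(np.float32),2,0,.01,.01).ravel())
o=bot.get_obs();print(delta(o["eef_pos"],o["tool_rot"],[.6523,.0267,.19],down(0.0)))
E
```

```text
top 35 -0.030092561491652407 [ 0.9999775  -0.00670511  0.66364145  0.02636417]
side 19 -0.013937612159073657 [ 0.9999574  -0.00923482  0.66433406  0.02653223]
(array([-25.583,   0.26 , -14.738]), array([ 9.000e-03, -7.609e+00, -7.000e-03]))
```

```bash
python3 -m handwheel '[[-2.1,0.1,-1.2,0,-0.7,0],[-4.2,0.2,-2.4,0,-1.4,0],[-6.3,0.26,-3.6,0,-2.1,0],[-8.4,0.26,-4.8,0,-2.8,0],[-10.5,0.26,-6,0,-3.5,0]]' 1
python3 - <<'E'
from h import *
from workcell import bot
o=bot.get_obs();print(o["joint_pos"].round(2),delta(o["eef_pos"],o["tool_rot"],[.6523,.0267,.19],down(0.0)))
E
```

```text
clock: 0.72
eef_pos: [0.3399, -0.275, 0.1899]
tool_rot: [-0.294, 0.643, -0.643, 0.294]
ft_force: [1.1, -0.4, 0.2]
grip_width: 0.0854
[-0.68  0.12 -0.16  1.29 -0.    1.6 ] (array([-1.7304e+01, -7.0000e-03,  1.5500e+00]), array([ 1.000e-03, -4.088e+00, -0.000e+00]))
```

```bash
python3 -m handwheel '[[-2.4,0,0.2,0,-0.8,0],[-4.8,0,0.4,0,-1.6,0],[-7.2,0,0.6,0,-2.4,0],[-9.6,0,0.8,0,-3.2,0],[-12,0,1.1,0,-4.08,0]]' 1
python3 - <<'E'
from h import *
from workcell import bot
o=bot.get_obs();print(o["joint_pos"].round(2),delta(o["eef_pos"],o["tool_rot"],[.6523,.0267,.19],down(0.0)))
E
```

```text
clock: 1.35
eef_pos: [0.5577, -0.0669, 0.1897]
tool_rot: [0.5, -0.5, 0.5, -0.5]
ft_force: [-0.2, -0.8, 0.1]
grip_width: 0.0854
[-0.12  0.37  0.16  1.37 -0.    1.45] (array([-3.744, -0.015,  3.784]), array([0.004, 0.002, 0.001]))
```

```bash
python3 -m handwheel '[[-1.6,0,1.6,0,0,0],[-3,0,3,0,0,0],[-3.74,0,3.78,0,0,0],[-3.74,0,3.78,0,0,0],[-3.74,0,3.78,0,0,0]]' 1
python3 - <<'E'
from h import *
from workcell import bot
o=bot.get_obs();print(o["joint_pos"].round(2),delta(o["eef_pos"],o["tool_rot"],[.6523,.0267,.11],down(0.0)))
for n in("side","top"):
    c=bot.camera(n);cv2.imwrite(f"pics/{n}1.png",cv2.resize(c["color"][120:290,160:360,::-1],None,fx=3,fy=3))
E
```

```text
clock: 1.98
eef_pos: [0.6511, 0.024, 0.1894]
tool_rot: [-0.499, 0.502, -0.501, 0.498]
ft_force: [-1.0, -0.2, -0.6]
grip_width: 0.0853
[ 0.04  0.56  0.46  1.48 -0.    1.61] (array([-0.107,  3.176,  0.054]), array([ 0.01 , -0.03 ,  0.002]))
```

View pics/side1.png

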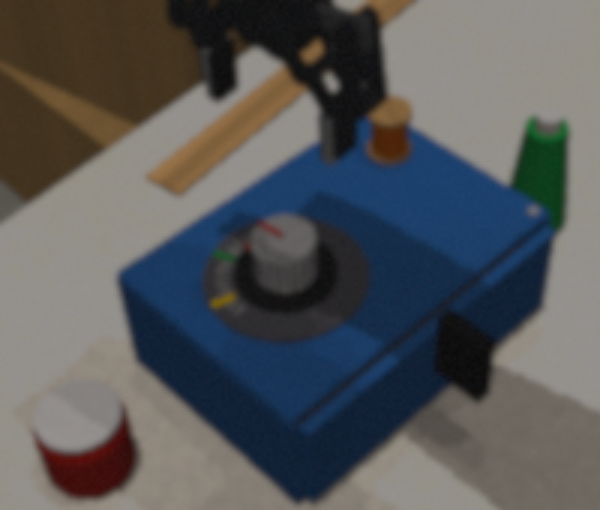

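View pics/top1.png

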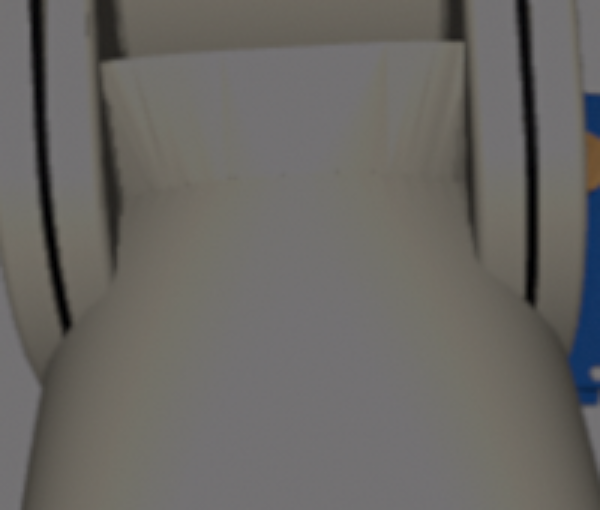

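```bash
python3 -m handwheel '[[-0.1,0.8,0.05,0,0,0],[-0.1,1.6,0.05,0,0,0],[-0.1,2.4,0.05,0,0,0],[-0.1,3.15,0.05,0,0,0],[-0.1,3.15,0.05,0,0,0]]' 1
python3 - <<'E'
from h import *
from workcell import bot
o=bot.get_obs();print(o["ft_torque"].round(2),delta(o["eef_pos"],o["tool_rot"],[.6523,.0267,.11],down(0.0)))
c=bot.camera("side");cv2.imwrite(f"pics/side2.png",cv2.resize(c["color"][120:290,160:360,::-1],None,fx=3,fy=3))
E
```

```text
clock: 2.7
eef_pos: [0.6512, 0.0259, 0.1101]
tool_rot: [-0.499, 0.502, -0.501, 0.497]
ft_force: [-0.5, -0.6, -0.5]
grip_width: 0.0853
[0.03 0.04 0.01] (array([-0.034,  0.002,  0.045]), array([ 0.021, -0.037,  0.001]))
```

View pics/side2.png

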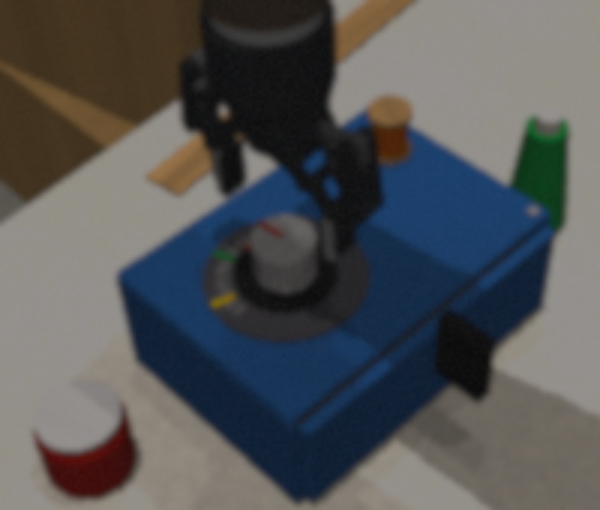

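```bash
python3 -m handwheel '[[0,0,0.04,0,0,0],[0,0,0.04,0,0,0],[0,0,0.04,0,0,0],[0,0,0.04,0,0,0],[0,0,0.04,0,0,0]]' -1
python3 -m handwheel '[[0,0,0,0,0,0],[0,0,0,0,0,0],[0,0,0,0,0,0],[0,0,0,0,0,0],[0,0,0,0,0,0]]'
python3 - <<'E'
from h import *
from workcell import bot
o=bot.get_obs();print(o["ft_torque"].round(2),delta(o["eef_pos"],o["tool_rot"],[.6523,.0267,.11],down(0.0)))
c=bot.camera("side");cv2.imwrite(f"pics/side3.png",cv2.resize(c["color"][120:290,160:360,::-1],None,fx=3,fy=3))
E
```

```text
clock: 3.38
eef_pos: [0.6541, 0.027, 0.1114]
tool_rot: [-0.499, 0.501, -0.501, 0.499]
ft_force: [-0.4, 0.2, -0.3]
grip_width: 0.0003
clock: 4.0
eef_pos: [0.6541, 0.0269, 0.1113]
tool_rot: [-0.499, 0.501, -0.501, 0.499]
ft_force: [0.4, 0.5, -0.4]
grip_width: -0.0001
[ 0.   -0.01  0.01] (array([ 0.009,  0.053, -0.071]), array([ 0.   , -0.029,  0.   ]))
```

View pics/side3.png

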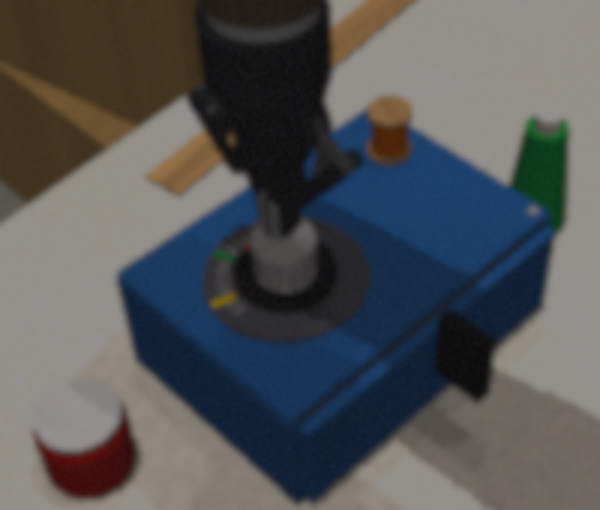

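```bash
python3 - <<'E'
from h import *
from workcell import bot
s=load("pics/side0.npz")
for z in(.19,.203,.22,.24):print(z,((proj(s,[[.651-.043,.024,z],[.651+.043,.024,z]])-[160,120])*3).round(0).tolist())
for z in(.11,.13,.14,.16):print(z,((proj(s,[[.654,.027,z]])-[160,120])*3).round(0).tolist())
o=bot.get_obs();print(o["joint_pos"].round(3),o["tau"].round(1))
E
```

```text
0.19 [[335.0, 210.0], [234.0, 152.0]]
0.203 [[335.0, 195.0], [232.0, 136.0]]
0.22 [[334.0, 174.0], [230.0, 116.0]]
0.24 [[334.0, 149.0], [227.0, 91.0]]
0.11 [[283.0, 266.0]]
0.13 [[281.0, 246.0]]
0.14 [[281.0, 236.0]]
0.16 [[279.0, 214.0]]
[0.041 0.593 0.318 1.295 0.    1.617] [  0.  -53.1  25.    0.    0.    0. ]
```

```bash
python3 - <<'E'
from h import *
from workcell import bot
c=bot.camera("side")
im=c["color"][150:240,210:310,::-1].copy()
im=cv2.convertScaleAbs(cv2.resize(im,None,fx=6,fy=6,interpolation=2),alpha=1.8)
cv2.imwrite("pics/side4.png",im);print(bot.get_obs()["eef_pos"])
E
```

```text
[0.65407187 0.02692002 0.11137806]
```

View pics/side4.png

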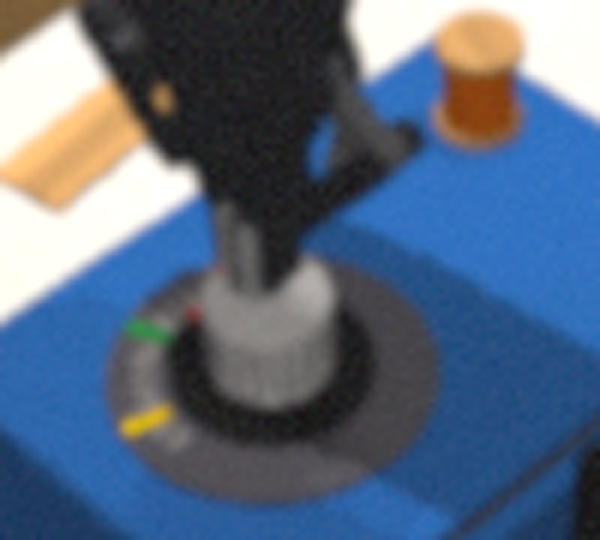

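```bash
python3 -m handwheel '[[0,-0.8,0,0,0,0],[0,-1.6,0,0,0,0],[0,-2.4,0,0,0,0],[0,-2.4,0,0,0,0],[0,-2.4,0,0,0,0]]'
python3 - <<'E'
from h import *
from workcell import bot
c=bot.camera("side")
im=c["color"][110:240,190:310,::-1].copy()
im=cv2.convertScaleAbs(cv2.resize(im,None,fx=4.5,fy=4.5,interpolation=2),alpha=1.8)
cv2.imwrite("pics/side5.png",im);e=bot.get_obs()["eef_pos"];print(e)
for dz in(0,.02,.03,.04):
    p=proj(c,e+[0,0,dz])[0];print(dz,p,(p-[190,110])*4.5)
E
```

```text
clock: 4.72
eef_pos: [0.6537, 0.0269, 0.1705]
tool_rot: [-0.499, 0.502, -0.501, 0.498]
ft_force: [0.4, 0.2, -0.6]
grip_width: 0.0
[0.65341003 0.02691268 0.17009254]
0 [252.95832887 187.87726147] [283.31247991 350.4476766 ]
0.02 [252.37987618 180.29583136] [280.70944281 316.33124113]
0.03 [252.08159277 176.38753539] [279.36716746 298.74390924]
0.04 [251.77701311 172.39753073] [277.99655899 280.78888827]
```

View pics/side5.png

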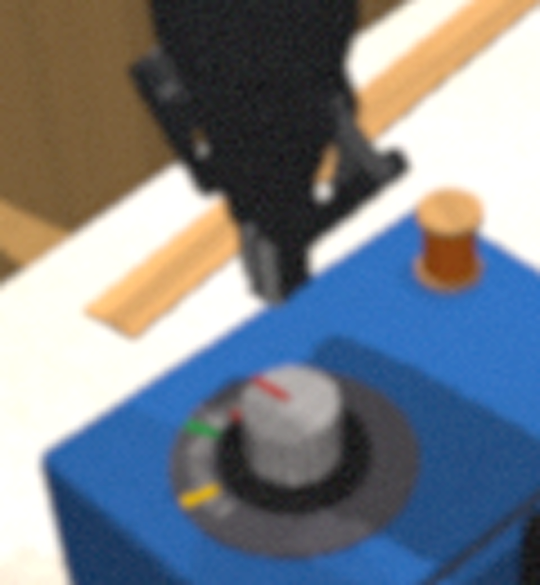

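```bash
python3 -m handwheel '[[0,0,-0.05,0,0,0],[0,0,-0.05,0,0,0],[0,0,-0.05,0,0,0],[0,0.6,-0.05,0,0,0],[0,1.2,-0.05,0,0,0]]' 1
python3 -m handwheel '[[0,0.4,0,0,0,0],[0,0.9,0,0,0,0],[0,1.4,0,0,0,0],[0,1.8,0,0,0,0],[0,1.8,0,0,0,0]]' 1
python3 - <<'E'
from h import *
from workcell import bot
c=bot.camera("side")
im=c["color"][110:240,190:310,::-1].copy()
im=cv2.convertScaleAbs(cv2.resize(im,None,fx=4.5,fy=4.5,interpolation=2),alpha=1.8)
cv2.imwrite("pics/side6.png",im);o=bot.get_obs();print(o["ft_torque"].round(2),delta(o["eef_pos"],o["tool_rot"],[.6523,.0267,.081],down(0.0)))
E
```

```text
clock: 5.4
eef_pos: [0.6526, 0.0269, 0.14]
tool_rot: [-0.499, 0.501, -0.501, 0.499]
ft_force: [0.0, 0.6, -0.2]
grip_width: 0.0852
clock: 6.02
eef_pos: [0.652, 0.0269, 0.0951]
tool_rot: [-0.499, 0.502, -0.501, 0.498]
ft_force: [0.1, -1.0, 0.3]
grip_width: 0.0854
[ 0.01 -0.01 -0.01] (array([ 0.009,  0.598, -0.011]), array([ 0.004, -0.029, -0.   ]))
```

View pics/side6.png

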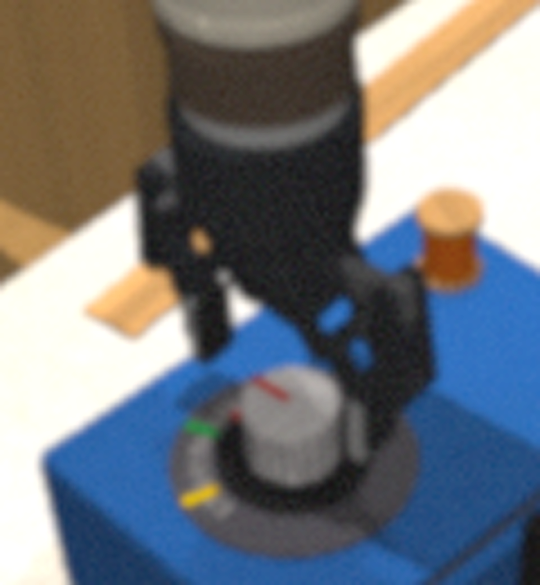

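```bash
python3 -m handwheel '[[0,0.25,0,0,0,0],[0,0.5,0,0,0,0],[0,0.5,0,0,0,0],[0,0.5,0,0,0,0],[0,0.5,0,0,0,0]]' 1
python3 -m handwheel '[[0,0,0,0,0,0],[0,0,0,0,0,0],[0,0,0,0,0,0],[0,0,0,0,0,0],[0,0,0,0,0,0]]' -1
python3 - <<'E'
from h import *
from workcell import bot
c=bot.camera("side")
im=c["color"][110:240,190:310,::-1].copy()
im=cv2.convertScaleAbs(cv2.resize(im,None,fx=4.5,fy=4.5,interpolation=2),alpha=1.8)
cv2.imwrite("pics/side7.png",im);o=bot.get_obs();print(o["ft_torque"].round(3),o["ft_force"].round(2),delta(o["eef_pos"],o["tool_rot"],[.6523,.0267,.081],down(0.0)))
E
```

```text
clock: 6.7
eef_pos: [0.653, 0.0269, 0.0841]
tool_rot: [0.499, -0.501, 0.501, -0.499]
ft_force: [0.2, 0.2, -0.7]
grip_width: 0.085
clock: 7.32
eef_pos: [0.653, 0.0269, 0.0843]
tool_rot: [0.499, -0.501, 0.501, -0.499]
ft_force: [-0.4, -0.7, 3.3]
grip_width: 0.0417
[-0.082  0.214 -0.015] [-0.26 -1.1   3.55] (array([ 0.009,  0.134, -0.028]), array([-0.004, -0.029,  0.   ]))
```

View pics/side7.png

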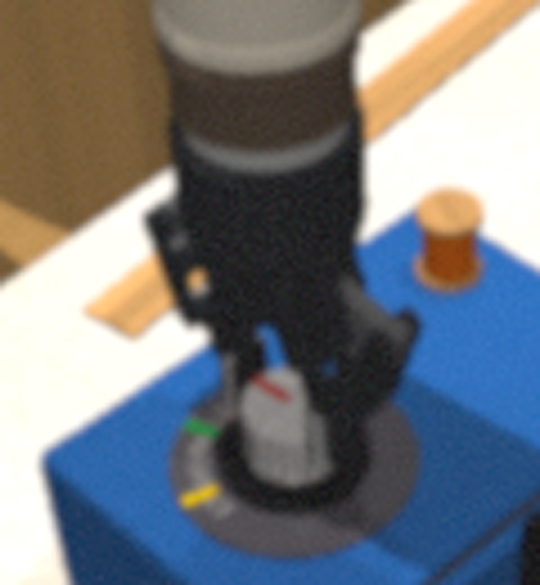

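```bash
cat > look.py <<'E'
import sys
from h import *
from workcell import bot
name=sys.argv[1]
c=bot.camera("side");o=bot.get_obs()
R=Ro.from_quat(o["tool_rot"]).as_matrix();print("jaw ang",np.arctan2(R[1,2],R[0,2]).round(4),"T",o["ft_torque"].round(3),"F",o["ft_force"].round(2),"pos",o["eef_pos"].round(4),"w",o["grip_width"].round(4),"tau6",o["tau"][5].round(3),"t",o["clock"])
if name!="-":
    im=c["color"][110:240,190:310,::-1]
    cv2.imwrite(f"pics/{name}.png",cv2.convertScaleAbs(cv2.resize(im,None,fx=4.5,fy=4.5,interpolation=2),alpha=1.8))
E
python3 -m handwheel '[[0,0,0,0,-0.2,0],[0,0,0,0,-0.7,0],[0,0,0,0,-1.3,0],[0,0,0,0,-2,0],[0,0,0,0,-2.6,0]]'
python3 look.py side8
```

```text
clock: 8.0
eef_pos: [0.6525, 0.0268, 0.0843]
tool_rot: [0.599, -0.375, 0.375, -0.599]
ft_force: [-2.3, -0.1, 5.5]
grip_width: 0.0421Traceback (most recent call last):
  File "look.py", line 6, in <module>
    R=Ro.from_quat(o["tool_rot"]).as_matrix();print("jaw ang",np.arctan2(R[1,2],R[0,2]).round(4),"T",o["ft_torque"].round(3),"F",o["ft_force"].round(2),"pos",o["eef_pos"].round(4),"w",o["grip_width"].round(4),"tau6",o["tau"][5].round(3),"t",o["clock"])
                                                                                                                                                                                        ^^^^^^^^^^^^^^^^^^^^^
AttributeError: 'float' object has no attribute 'round'
```

```bash
sed -i 's/o\["grip_width"\].round(4)/round(float(o["grip_width"]),4)/' look.py; python3 look.py side8
```

```text
jaw ang 0.4513 T [-0.113  0.565  0.216] F [-2.53  0.21  6.26] pos [0.6525 0.0268 0.0843] w 0.042 tau6 -0.099 t 8.1
```

View pics/side8.png

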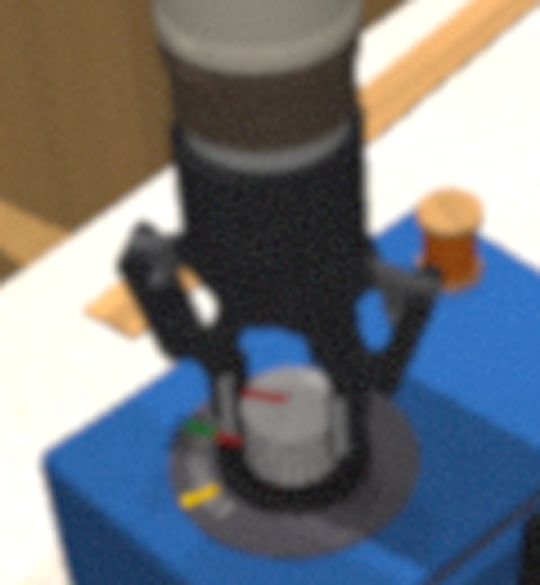

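```bash
cat > red.py <<'E'
from h import *
def redang(c,verbose=True):
    h=cv2.cvtColor(c["color"],cv2.COLOR_RGB2HSV)
    k=(cv2.inRange(h,(0,90,60),(9,255,255))|cv2.inRange(h,(170,90,60),(180,255,255)))
    ctr=np.array([.6523,.0267]);out=[]
    vs,us=np.mgrid[0:420,0:560]
    for z,r0,r1 in((.1405,.004,.0225),(.109,.023,.037)):
        v,u=np.where(k);x,y=proj(c,[ctr[0],ctr[1],z])[0]
        ok=(abs(u-x)<30)&(abs(v-y)<30);u=u[ok];v=v[ok]
        if len(u)==0: out.append(None);continue
        P=ray(c,np.c_[u,v],z)[:,:2]-ctr;r=np.hypot(*P.T);s=(r>r0)&(r<r1);P=P[s]
        out.append((len(P),np.arctan2(P[:,1].sum(),P[:,0].sum()).round(3)) if len(P) else None)
    return out
if __name__=="__main__":
    import sys
    from workcell import bot
    print(redang(load("pics/side0.npz")),redang(bot.camera("side")))
E
python3 red.py
python3 -m handwheel '[[0,0,0,0,-0.5,0],[0,0,0,0,-1.2,0],[0,0,0,0,-2,0],[0,0,0,0,-2.7,0],[0,0,0,0,-3.4,0]]'
python3 look.py side9; python3 red.py
```

```text
[(9, np.float64(-0.044)), (4, np.float64(-0.099))] [(11, np.float64(0.376)), (11, np.float64(0.056))]
clock: 8.78
eef_pos: [0.652, 0.0264, 0.0843]
tool_rot: [0.683, -0.184, 0.183, -0.683]
ft_force: [-3.1, -1.0, 6.5]
grip_width: 0.0419
jaw ang 1.0487 T [-0.185  0.743 -0.17 ] F [-4.4  -1.4   6.09] pos [0.652  0.0263 0.0843] w 0.0419 tau6 -0.611 t 8.825
[(9, np.float64(-0.044)), (4, np.float64(-0.099))] [(11, np.float64(0.937)), (19, np.float64(0.132))]
```

View pics/side9.png

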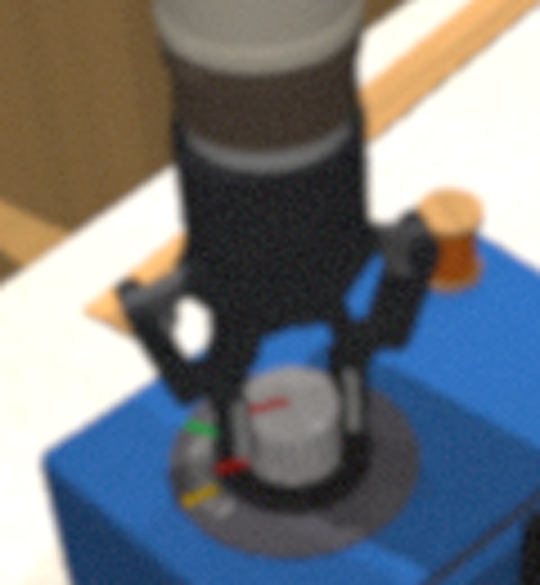

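```bash
cat > ang.py <<'E'
from h import *
def meas(c):
    h=cv2.cvtColor(c["color"],cv2.COLOR_RGB2HSV);ctr=np.array([.6523,.0267]);res={}
    red=cv2.inRange(h,(0,110,60),(9,255,255))|cv2.inRange(h,(170,110,60),(180,255,255))
    for n,k,z in(("red",red,None),("yel",cv2.inRange(h,(20,120,70),(35,255,255)),.103),("grn",cv2.inRange(h,(45,90,45),(80,255,255)),.103)):
        k=k.copy();m=np.zeros_like(k);x,y=proj(c,[.6523,.0267,.12])[0].astype(int);m[y-35:y+35,x-35:x+35]=255
        N,l,st,ce=cv2.connectedComponentsWithStats(k&m)
        for i in range(1,N):
            if st[i,4]<3: continue
            o=[]
            for zz in ((.1405,.1085) if z is None else (z,)):
                p=ray(c,ce[i],zz)[0,:2]-ctr;o.append((zz,np.arctan2(p[1],p[0]).round(3),np.hypot(*p).round(4)))
            print(n,st[i,4],ce[i].round(1),[tuple(map(float,q)) for q in o])
if __name__=="__main__":
    from workcell import bot
    meas(load("pics/side0.npz"));print();meas(bot.camera("side"))
E
python3 ang.py
```

```text
yel 22 [234.  219.7] [(0.103, 1.176, 0.0478)]
grn 16 [234.4 204.9] [(0.103, 0.285, 0.0482)]

red 7 [241.1 213.1] [(0.1405, 1.706, 0.0452), (0.1085, 1.016, 0.0296)]
yel 16 [233.9 219.6] [(0.103, 1.171, 0.0477)]
grn 15 [234.4 204.9] [(0.103, 0.285, 0.0483)]
```

```bash
python3 -m handwheel '[[0,0,0,0,-0.3,0],[0,0,0,0,-0.6,0],[0,0,0,0,-0.8,0],[0,0,0,0,-0.9,0],[0,0,0,0,-0.9,0]]'
python3 look.py side10; python3 ang.py
```

```text
clock: 9.55
eef_pos: [0.6519, 0.0262, 0.0844]
tool_rot: [0.695, -0.131, 0.13, -0.695]
ft_force: [-4.0, -0.8, 6.3]
grip_width: 0.0415
jaw ang 1.1989 T [-0.218  0.779 -0.491] F [-3.69 -1.77  5.94] pos [0.6519 0.0262 0.0843] w 0.0425 tau6 -0.485 t 9.6
yel 22 [234.  219.7] [(0.103, 1.176, 0.0478)]
grn 16 [234.4 204.9] [(0.103, 0.285, 0.0482)]

red 6 [242.  214.5] [(0.1405, 1.779, 0.0473), (0.1085, 1.159, 0.0292)]
yel 18 [234.1 219.6] [(0.103, 1.174, 0.0474)]
grn 17 [234.1 204.8] [(0.103, 0.285, 0.0491)]
```

View pics/side10.png

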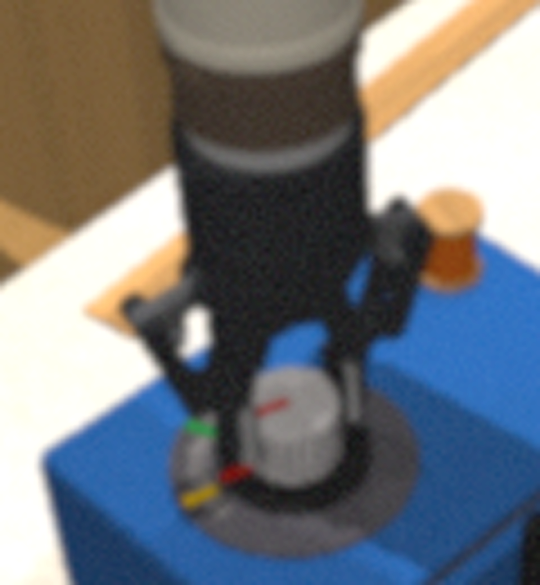

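```bash
python3 -m handwheel '[[0,0,0,0,0.5,0],[0,0,0,0,1.2,0],[0,0,0,0,1.9,0],[0,0,0,0,2.6,0],[0,0,0,0,3.1,0]]'
cat > f.py <<'E'
from h import *
from workcell import bot
o=bot.get_obs()
R=Ro.from_quat(o["tool_rot"]).as_matrix();a=np.arctan2(R[1,2],R[0,2]);print("jaw",a.round(4),"dial~",round(a+.283,3),"Tz",o["ft_torque"].round(3),"F",o["ft_force"].round(1),"tau6",o["tau"][5].round(3),"w",round(o["grip_width"],4))
E
python3 f.py; python3 -m handwheel '[[0,0,0,0,0.03,0],[0,0,0,0,0.06,0],[0,0,0,0,0.09,0],[0,0,0,0,0.12,0],[0,0,0,0,0.15,0]]'; python3 f.py;python3 ang.py
```

```text
clock: 10.28
eef_pos: [0.6523, 0.0267, 0.0843]
tool_rot: [0.635, -0.312, 0.311, -0.634]
ft_force: [-3.0, -1.3, 6.1]
grip_width: 0.042
jaw 0.6584 dial~ 0.941 Tz [-0.173  0.568  0.612] F [-3.  -1.3  6.1] tau6 0.088 w 0.042
clock: 10.9
eef_pos: [0.6523, 0.0267, 0.0843]
tool_rot: [0.631, -0.319, 0.319, -0.631]
ft_force: [-3.8, 0.3, 5.6]
grip_width: 0.0424
jaw 0.6351 dial~ 0.918 Tz [-0.242  0.588  0.632] F [-3.8  0.3  5.6] tau6 0.571 w 0.0424
yel 22 [234.  219.7] [(0.103, 1.176, 0.0478)]
grn 16 [234.4 204.9] [(0.103, 0.285, 0.0482)]

red 7 [238.9 208.7] [(0.1405, 1.436, 0.0394), (0.1085, 0.605, 0.0336)]
yel 26 [233.8 219.8] [(0.103, 1.179, 0.0483)]
grn 15 [234.3 205. ] [(0.103, 0.294, 0.0484)]
```

```bash
python3 -m handwheel '[[0,0,0,0,0.04,0],[0,0,0,0,0.08,0],[0,0,0,0,0.12,0],[0,0,0,0,0.16,0],[0,0,0,0,0.2,0]]' >/dev/null; python3 f.py
```

```text
jaw 0.6001 dial~ 0.883 Tz [-0.206  0.538  0.572] F [-2.9 -1.   6.6] tau6 0.56 w 0.0424
```

```bash
python3 -m handwheel '[[0,0,0,0,0.03,0],[0,0,0,0,0.06,0],[0,0,0,0,0.09,0],[0,0,0,0,0.12,0],[0,0,0,0,0.15,0]]' >/dev/null; python3 f.py
```

```text
jaw 0.5739 dial~ 0.857 Tz [-0.197  0.574  0.586] F [-3.2 -2.   6. ] tau6 0.555 w 0.0422
```

```bash
python3 -m handwheel '[[0,0,0,0,0.03,0],[0,0,0,0,0.06,0],[0,0,0,0,0.09,0],[0,0,0,0,0.12,0],[0,0,0,0,0.15,0]]' >/dev/null; python3 f.py
```

```text
jaw 0.5478 dial~ 0.831 Tz [-0.181  0.538  0.556] F [-3.1 -0.5  5.4] tau6 0.557 w 0.0422
```

```bash
python3 -m handwheel '[[0,0,0,0,0.03,0],[0,0,0,0,0.06,0],[0,0,0,0,0.09,0],[0,0,0,0,0.12,0],[0,0,0,0,0.15,0]]' >/dev/null; python3 f.py
```

```text
jaw 0.5215 dial~ 0.804 Tz [-0.183  0.545  0.586] F [-2.8 -0.9  5.7] tau6 0.51 w 0.042
```

```bash
python3 f.py | grep -q 'tau6 0.5[0-8]' && python3 -m handwheel '[[0,0,0,0,0.03,0],[0,0,0,0,0.06,0],[0,0,0,0,0.09,0],[0,0,0,0,0.12,0],[0,0,0,0,0.15,0]]' >/dev/null; python3 f.py
```

```text
jaw 0.4953 dial~ 0.778 Tz [-0.133  0.578  0.532] F [-1.7 -1.5  5.2] tau6 0.513 w 0.0424
```

```bash
python3 f.py | grep -q 'tau6 0.5[0-8]' && python3 -m handwheel '[[0,0,0,0,0.03,0],[0,0,0,0,0.06,0],[0,0,0,0,0.09,0],[0,0,0,0,0.12,0],[0,0,0,0,0.15,0]]' >/dev/null; python3 f.py
```

```text
jaw 0.4692 dial~ 0.752 Tz [-0.159  0.523  0.54 ] F [-3.8  0.3  5.5] tau6 0.513 w 0.0421
```

```bash
python3 f.py | grep -q 'tau6 0.5[0-8]' && python3 -m handwheel '[[0,0,0,0,0.03,0],[0,0,0,0,0.06,0],[0,0,0,0,0.09,0],[0,0,0,0,0.12,0],[0,0,0,0,0.15,0]]' >/dev/null; python3 f.py
```

```text
jaw 0.4431 dial~ 0.726 Tz [-0.211  0.522  0.555] F [-3.2 -1.6  4.3] tau6 0.526 w 0.0421
```

```bash
python3 -m handwheel '[[0,0,0,0,0.02,0],[0,0,0,0,0.04,0],[0,0,0,0,0.06,0],[0,0,0,0,0.08,0],[0,0,0,0,0.1,0]]' >/dev/null; python3 f.py
```

```text
jaw 0.4257 dial~ 0.709 Tz [-0.15   0.495  0.574] F [-2.  -0.6  5.2] tau6 0.567 w 0.0423
```

```bash
python3 f.py | grep -q 'tau6 0.5[0-6]' && python3 -m handwheel '[[0,0,0,0,0.02,0],[0,0,0,0,0.04,0],[0,0,0,0,0.06,0],[0,0,0,0,0.08,0],[0,0,0,0,0.1,0]]' >/dev/null; python3 f.py
```

```text
jaw 0.4084 dial~ 0.691 Tz [-0.136  0.519  0.65 ] F [-2.5 -0.8  5.5] tau6 0.6 w 0.0422
```

```bash
python3 f.py | grep -q 'tau6 0.5[0-6]' && python3 -m handwheel '[[0,0,0,0,0.02,0],[0,0,0,0,0.04,0],[0,0,0,0,0.06,0],[0,0,0,0,0.08,0],[0,0,0,0,0.1,0]]' >/dev/null; python3 f.py; python3 ang.py
```

```text
jaw 0.4084 dial~ 0.691 Tz [-0.136  0.519  0.65 ] F [-2.5 -0.8  5.5] tau6 0.6 w 0.0422
yel 22 [234.  219.7] [(0.103, 1.176, 0.0478)]
grn 16 [234.4 204.9] [(0.103, 0.285, 0.0482)]

red 4 [239.5 206.5] [(0.1405, 1.329, 0.035), (0.1085, 0.418, 0.0338)]
yel 26 [233.8 219.8] [(0.103, 1.179, 0.0483)]
grn 12 [233.8 204.8] [(0.103, 0.292, 0.0495)]
```

```bash
python3 -m handwheel '[[0,0,0,0,0.02,0],[0,0,0,0,0.04,0],[0,0,0,0,0.06,0],[0,0,0,0,0.07,0],[0,0,0,0,0.07,0]]' >/dev/null; python3 f.py; python3 look.py side11;python3 ang.py; python3 f.py
```

```text
jaw 0.3962 dial~ 0.679 Tz [-0.189  0.474  0.629] F [-2.8 -0.8  4.7] tau6 0.628 w 0.0422
jaw ang 0.3963 T [-0.165  0.465  0.62 ] F [-1.77 -0.6   5.56] pos [0.6525 0.0268 0.0843] w 0.0422 tau6 0.628 t 17.3
yel 22 [234.  219.7] [(0.103, 1.176, 0.0478)]
grn 16 [234.4 204.9] [(0.103, 0.285, 0.0482)]

red 3 [247. 197.] [(0.1405, 0.361, 0.0156), (0.1085, -0.413, 0.0409)]
red 4 [240.  206.2] [(0.1405, 1.33, 0.0338), (0.1085, 0.39, 0.0331)]
yel 26 [233.8 219.8] [(0.103, 1.179, 0.0483)]
grn 11 [233.7 204.9] [(0.103, 0.298, 0.0496)]
jaw 0.3963 dial~ 0.679 Tz [-0.146  0.459  0.625] F [-2.8 -0.4  4.6] tau6 0.628 w 0.0419
```

View pics/side11.png

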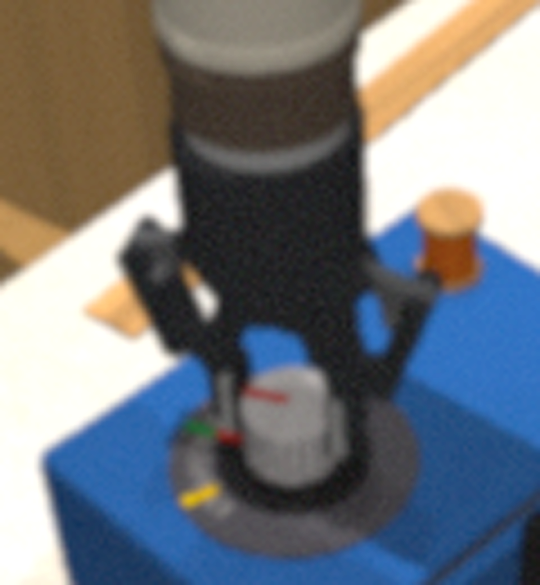

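```bash
python3 -m handwheel '[[0,0,0,0,-0.07,0],[0,0,0,0,-0.15,0],[0,0,0,0,-0.15,0],[0,0,0,0,-0.15,0],[0,0,0,0,-0.15,0]]' >/dev/null; python3 f.py
python3 -m handwheel '[[0,0,0,0,0,0],[0,0,0,0,0,0],[0,0,0,0,0,0],[0,0,0,0,0,0],[0,0,0,0,0,0]]' 1; python3 f.py
python3 -m handwheel '[[0,-0.5,0,0,0,0],[0,-1.2,0,0,0,0],[0,-2.2,0,0,0,0],[0,-3.2,0,0,0,0],[0,-3.2,0,0,0,0]]' 1; python3 f.py
python3 look.py side12; python3 ang.py
```

```text
jaw 0.4197 dial~ 0.703 Tz [-0.009  0.47  -0.298] F [-2.6  0.4  5.8] tau6 -0.31 w 0.0423
clock: 18.6
eef_pos: [0.6529, 0.0269, 0.0838]
tool_rot: [-0.593, 0.385, -0.385, 0.593]
ft_force: [0.1, 0.0, 0.1]
grip_width: 0.0856
jaw 0.4192 dial~ 0.702 Tz [ 0.005 -0.028 -0.022] F [0.1 0.  0.1] tau6 -0.001 w 0.0856
clock: 19.23
eef_pos: [0.6549, 0.027, 0.1675]
tool_rot: [-0.592, 0.383, -0.387, 0.594]
ft_force: [0.4, 0.9, 0.1]
grip_width: 0.0851
jaw 0.4191 dial~ 0.702 Tz [ 0.009 -0.008  0.014] F [0.4 0.9 0.1] tau6 -0.0 w 0.0851
jaw ang 0.4191 T [0.013 0.    0.047] F [ 0.04 -0.7  -0.13] pos [0.6538 0.027  0.1654] w 0.0852 tau6 -0.0 t 19.275
yel 22 [234.  219.7] [(0.103, 1.176, 0.0478)]
grn 16 [234.4 204.9] [(0.103, 0.285, 0.0482)]

red 9 [240.8 206.6] [(0.1405, 1.379, 0.0331), (0.1085, 0.401, 0.0312)]
yel 26 [233.8 219.8] [(0.103, 1.179, 0.0483)]
grn 11 [233.7 204.9] [(0.103, 0.298, 0.0496)]
```

View pics/side12.png

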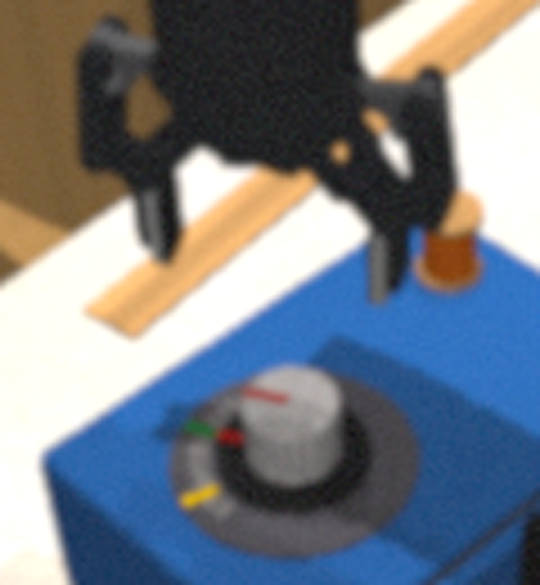

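```bash
python3 - <<'E'
from h import *
from workcell import bot
o=bot.get_obs();print(delta(o["eef_pos"],o["tool_rot"],[.5283,-.0116,.165],down(1.475)))
E
```

```text
(array([-0.621, -0.046, -5.178]), array([-2.00e-03, -6.05e+00,  2.00e-03]))
```

```bash
python3 -m handwheel '[[-0.1,0,-1.2,0,-0.8,0],[-0.3,0,-2.4,0,-1.7,0],[-0.4,0,-3.6,0,-2.6,0],[-0.5,0,-4.6,0,-3.6,0],[-0.6,0,-5.16,0,-4.5,0]]' 1
python3 - <<'E'
from h import *
from workcell import bot
o=bot.get_obs();print(delta(o["eef_pos"],o["tool_rot"],[.5283,-.0116,.165],down(1.475)))
E
```

```text
clock: 19.95
eef_pos: [0.5265, -0.0122, 0.1624]
tool_rot: [0.696, -0.128, 0.126, -0.695]
ft_force: [0.4, -0.3, -0.3]
grip_width: 0.0855
(array([ 0.059, -0.105,  0.05 ]), array([ 0.004, -1.523, -0.019]))
```

```bash
python3 -m handwheel '[[0,0,0,0,-0.8,0],[0,0,0,0,-1.52,0],[0,0,0,0,-1.52,0],[0,0,0,0,-1.52,0],[0,0,0,0,-1.52,0]]' 1
python3 - <<'E'
from h import *
from workcell import bot
c=bot.camera("side");cv2.imwrite("pics/side13.png",cv2.convertScaleAbs(cv2.resize(c["color"][110:290,190:390,::-1],None,fx=3.3,fy=3.3),alpha=1.8))
c=bot.camera("top");cv2.imwrite("pics/top13.png",cv2.convertScaleAbs(cv2.resize(c["color"][120:320,180:400,::-1],None,fx=3,fy=3),alpha=1.5))
o=bot.get_obs();print(delta(o["eef_pos"],o["tool_rot"],[.5283,-.0116,.044],down(1.475)))
E
```

```text
clock: 20.58
eef_pos: [0.5287, -0.0118, 0.1635]
tool_rot: [0.706, -0.036, 0.036, -0.706]
ft_force: [-0.2, 0.7, 0.7]
grip_width: 0.0854
(array([-0.021,  4.787,  0.007]), array([ 0.   , -0.033, -0.002]))
```

View pics/side13.png

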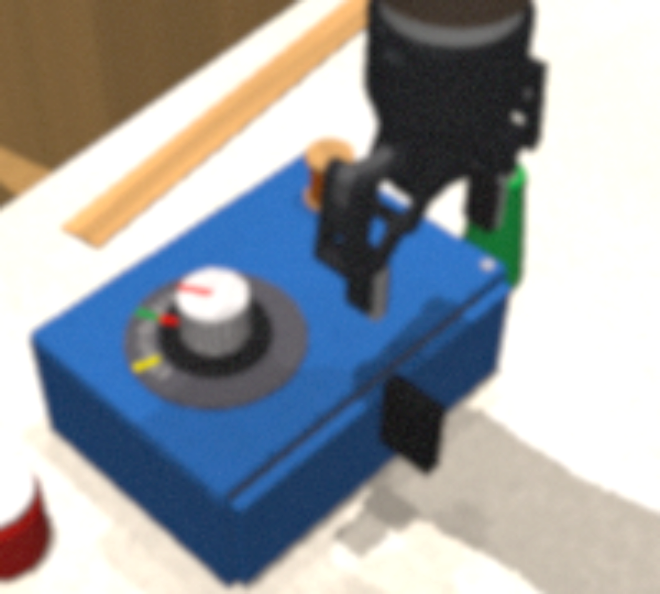

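View pics/top13.png

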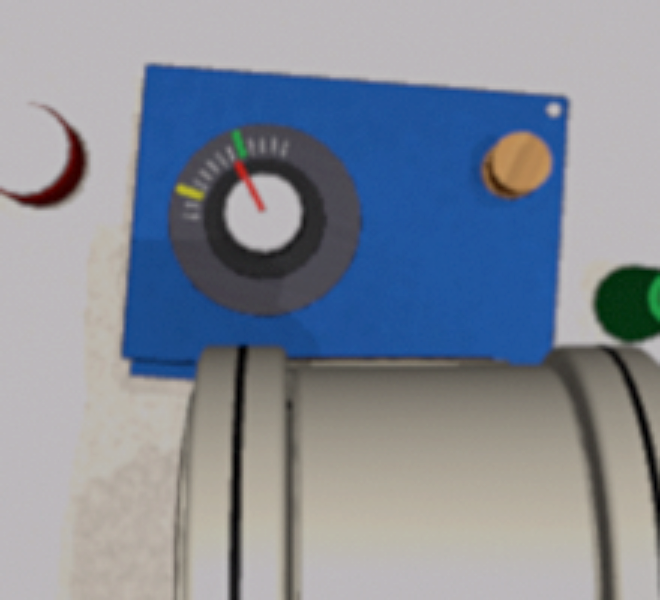

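```bash
python3 -m handwheel '[[0,0.8,0,0,0,0],[0,1.6,0,0,0,0],[0,2.4,0,0,0,0],[0,3,0,0,0,0],[0,3,0,0,0,0]]' 1
python3 - <<'E'
from h import *
from workcell import bot
c=bot.camera("side")
im=cv2.convertScaleAbs(cv2.resize(c["color"][110:290,190:390,::-1],None,fx=3.3,fy=3.3),alpha=1.8)
o=bot.get_obs();print(delta(o["eef_pos"],o["tool_rot"],[.5283,-.0116,.044],down(1.475)))
jz=Ro.from_quat(o["tool_rot"]).as_matrix()[:,2]
for sgn in(-1,1):
    p=(proj(c,o["eef_pos"]+sgn*.043*jz+[0,0,.042])[0]-[190,110])*3.3;cv2.circle(im,tuple(int(v) for v in p),3,(0,255,255),-1)
cv2.imwrite("pics/side14.png",im)
E
```

```text
clock: 21.3
eef_pos: [0.5278, -0.0118, 0.0877]
tool_rot: [0.706, -0.037, 0.035, -0.706]
ft_force: [-0.3, -0.2, -0.1]
grip_width: 0.0855
(array([-0.014,  1.786,  0.008]), array([ 0.   , -0.031, -0.005]))
```

View pics/side14.png

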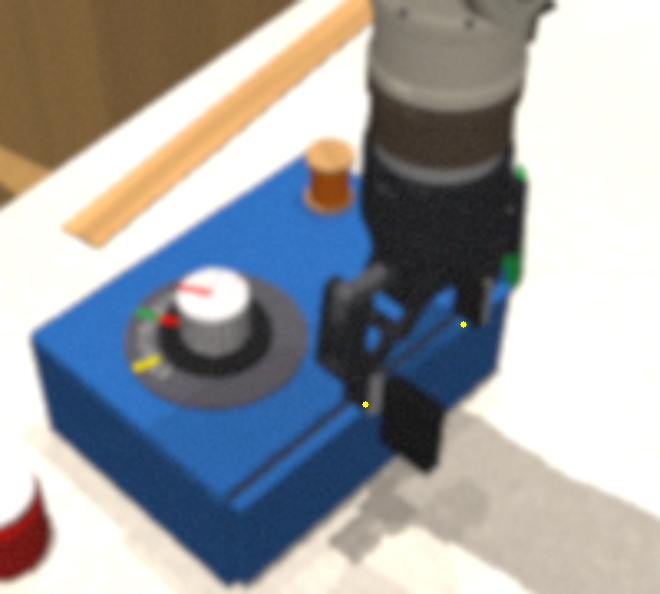

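```bash
python3 -m handwheel '[[0,0.6,0,0,0,0],[0,1.2,0,0,0,0],[0,1.75,0,0,0,0],[0,1.75,0,0,0,0],[0,1.75,0,0,0,0]]' 1
python3 f.py
python3 -m handwheel '[[0,0,0,0,0,0],[0,0,0,0,0,0],[0,0,0,0,0,0],[0,0,0,0,0,0],[0,0,0,0,0,0]]' -1
python3 f.py
python3 - <<'E'
from h import *
from workcell import bot
c=bot.camera("side")
cv2.imwrite("pics/side15.png",cv2.convertScaleAbs(cv2.resize(c["color"][110:290,190:390,::-1],None,fx=3.3,fy=3.3),alpha=1.8))
E
```

```text
clock: 21.98
eef_pos: [0.529, -0.0119, 0.0451]
tool_rot: [0.706, -0.036, 0.036, -0.706]
ft_force: [-0.3, -0.5, 0.1]
grip_width: 0.0856
jaw 1.4698 dial~ 1.753 Tz [-0.009  0.016  0.021] F [-0.3 -0.5  0.1] tau6 0.0 w 0.0856
clock: 22.6
eef_pos: [0.5289, -0.0124, 0.0455]
tool_rot: [0.707, -0.036, 0.036, -0.706]
ft_force: [-1.7, -2.7, 2.6]
grip_width: 0.0129
jaw 1.4697 dial~ 1.753 Tz [-0.446  0.242  0.164] F [-1.7 -2.7  2.6] tau6 0.166 w 0.0129
```

View pics/side15.png

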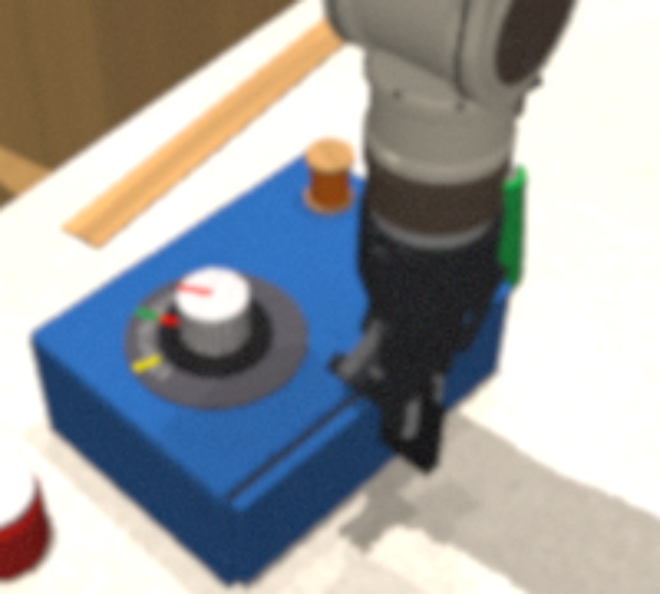

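```bash
python3 -m handwheel '[[-0.03,0,0,0,0,0],[-0.06,0,0,0,0,0],[-0.09,0,0,0,0,0],[-0.12,0,0,0,0,0],[-0.14,0,0,0,0,0]]'
python3 f.py
```

```text
clock: 23.28
eef_pos: [0.526, -0.0121, 0.0455]
tool_rot: [0.707, -0.035, 0.036, -0.706]
ft_force: [1.7, -5.2, 2.4]
grip_width: 0.013
jaw 1.4694 dial~ 1.752 Tz [-0.916 -0.258  0.23 ] F [ 1.7 -5.2  2.4] tau6 0.188 w 0.013
```

```bash
python3 -m handwheel '[[-0.02,0,0,0,0,0],[-0.04,0,0,0,0,0],[-0.06,0,0,0,0,0],[-0.08,0,0,0,0,0],[-0.1,0,0,0,0,0]]'
python3 f.py
```

```text
clock: 23.9
eef_pos: [0.5235, -0.0119, 0.0454]
tool_rot: [0.707, -0.035, 0.036, -0.706]
ft_force: [2.1, -4.5, 2.3]
grip_width: 0.0132
jaw 1.4694 dial~ 1.752 Tz [-0.882 -0.29   0.153] F [ 2.1 -4.5  2.3] tau6 0.185 w 0.0132
```

```bash
python3 -m handwheel '[[-0.02,0,0,0,0,0],[-0.04,0,0,0,0,0],[-0.06,0,0,0,0,0],[-0.08,0,0,0,0,0],[-0.1,0,0,0,0,0]]'
python3 f.py
```

```text
clock: 24.52
eef_pos: [0.521, -0.0116, 0.0455]
tool_rot: [0.707, -0.035, 0.036, -0.706]
ft_force: [1.8, -4.5, 2.7]
grip_width: 0.0128
jaw 1.4693 dial~ 1.752 Tz [-0.873 -0.247  0.136] F [ 1.8 -4.5  2.7] tau6 0.183 w 0.0128
```

```bash
python3 f.py | grep -q 'F \[ *[0-3]\.' && python3 -m handwheel '[[-0.03,0,0,0,0,0],[-0.06,0,0,0,0,0],[-0.1,0,0,0,0,0],[-0.15,0,0,0,0,0],[-0.2,0,0,0,0,0]]'
python3 f.py
```

```text
clock: 25.15
eef_pos: [0.5161, -0.0111, 0.0455]
tool_rot: [0.707, -0.035, 0.036, -0.706]
ft_force: [1.3, -5.4, 2.0]
grip_width: 0.0126
jaw 1.4693 dial~ 1.752 Tz [-0.949 -0.26   0.162] F [ 1.3 -5.4  2. ] tau6 0.181 w 0.0126
```

```bash
python3 -m handwheel '[[-0.2,0,0,0,0,0],[-0.5,0,0,0,0,0],[-0.8,0,0,0,0,0],[-1.1,0,0,0,0,0],[-1.4,0,0,0,0,0]]';python3 f.py
python3 -m handwheel '[[-0.2,0,0,0,0,0],[-0.4,0,0,0,0,0],[-0.6,0,0,0,0,0],[-0.72,0,0,0,0,0],[-0.78,0,0,0,0,0]]'
python3 f.py
python3 - <<'E'
from h import *
from workcell import bot
c=bot.camera("side")
cv2.imwrite("pics/side16.png",cv2.convertScaleAbs(cv2.resize(c["color"][110:290,190:390,::-1],None,fx=3.3,fy=3.3),alpha=1.8))
E
```

```text
clock: 25.78
eef_pos: [0.4811, -0.0078, 0.0454]
tool_rot: [0.707, -0.035, 0.036, -0.706]
ft_force: [2.8, -6.0, 2.8]
grip_width: 0.0134
jaw 1.4693 dial~ 1.752 Tz [-1.04  -0.354  0.18 ] F [ 2.8 -6.   2.8] tau6 0.176 w 0.0134
clock: 26.4
eef_pos: [0.4616, -0.0059, 0.0454]
tool_rot: [0.707, -0.035, 0.036, -0.706]
ft_force: [1.8, -6.0, 3.3]
grip_width: 0.0128
jaw 1.4693 dial~ 1.752 Tz [-1.174 -0.232  0.145] F [ 1.8 -6.   3.3] tau6 0.181 w 0.0128
```

View pics/side16.png

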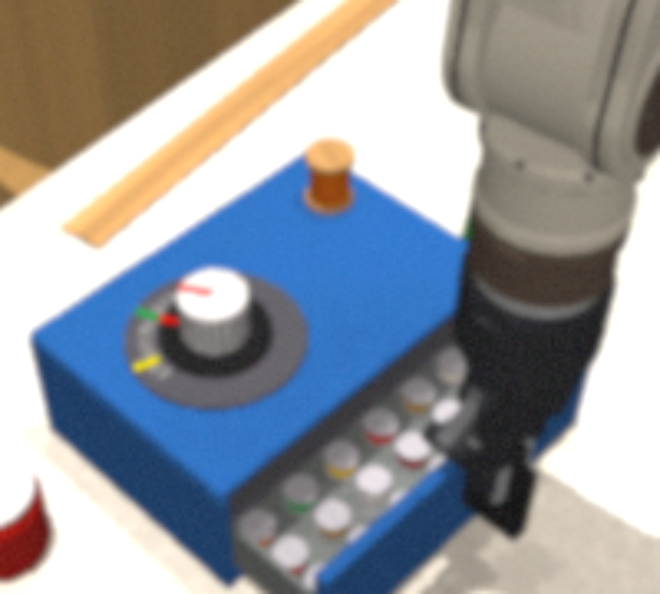

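```bash
python3 -m handwheel '[[-0.04,0,0,0,0,0],[-0.08,0,0,0,0,0],[-0.08,0,0,0,0,0],[-0.08,0,0,0,0,0],[-0.08,0,0,0,0,0]]';python3 f.py
python3 -m handwheel '[[0,0,0,0,0,0],[0,0,0,0,0,0],[0,0,0,0,0,0],[0,0,0,0,0,0],[0,0,0,0,0,0]]' 1
python3 -m handwheel '[[0,-0.5,0,0,0,0],[0,-1.5,0,0,0,0],[0,-2.5,0,0,0,0],[0,-3.5,0,0,0,0],[0,-4.5,0,0,0,0]]' 1
python3 f.py
python3 - <<'E'
from h import *
from workcell import bot
c=bot.camera("side")
cv2.imwrite("pics/side17.png",cv2.convertScaleAbs(c["color"][:,:,::-1],alpha=1.5))
E
```

```text
clock: 27.08
eef_pos: [0.4596, -0.0057, 0.0454]
tool_rot: [0.707, -0.036, 0.036, -0.706]
ft_force: [1.7, -5.8, 3.0]
grip_width: 0.013
jaw 1.4693 dial~ 1.752 Tz [-1.071 -0.181  0.149] F [ 1.7 -5.8  3. ] tau6 0.184 w 0.013
clock: 27.7
eef_pos: [0.4592, -0.0047, 0.0451]
tool_rot: [-0.706, 0.036, -0.036, 0.706]
ft_force: [-1.0, 0.8, -0.2]
grip_width: 0.0852
clock: 28.32
eef_pos: [0.4594, -0.0048, 0.1594]
tool_rot: [-0.706, 0.035, -0.036, 0.706]
ft_force: [0.6, 0.6, 0.6]
grip_width: 0.0853
jaw 1.4697 dial~ 1.753 Tz [-0.032 -0.017 -0.02 ] F [0.6 0.6 0.6] tau6 0.0 w 0.0853
```

View pics/side17.png

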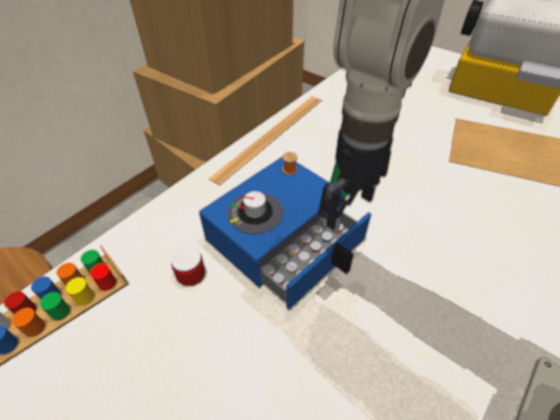

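```bash
python3 -m handwheel '[[-1,-0.5,0,0,0,0],[-3,-0.5,0,0,0,0],[-4,-0.5,0,0,0,0],[-4,-0.5,0,0,0,0],[-4,-0.5,0,0,0,0]]' 1
python3 - <<'E'
from h import *
from workcell import bot
c=bot.camera("top")
cv2.imwrite("pics/top18.png",cv2.convertScaleAbs(c["color"][:,:,::-1],alpha=1.5))
s=bot.camera("side");cv2.imwrite("pics/side18.png",cv2.convertScaleAbs(s["color"][:,:,::-1],alpha=1.5))
def spots(d):
    h=cv2.cvtColor(d["color"],cv2.COLOR_RGB2HSV);out=[]
    for lo,hi,b in(((8,90,60),(20,255,255),(140,200,320,380)),((60,150,20),(80,255,255),(190,260,370,430)),((0,150,40),(10,255,255),(140,200,160,215))):
        k=cv2.inRange(h,lo,hi)[b[0]:b[1],b[2]:b[3]];v,u=np.where(k);out.append((len(u),(u.mean()+b[2]).round(1),(v.mean()+b[0]).round(1)) if len(u) else None)
    return out
print(spots(load("pics/top0.npz")),spots(c))
E
```

```text
clock: 29.0
eef_pos: [0.361, 0.0053, 0.1707]
tool_rot: [-0.706, 0.035, -0.037, 0.706]
ft_force: [-1.3, 0.2, -0.5]
grip_width: 0.0853
[(321, np.float64(352.0), np.float64(174.4)), (477, np.float64(391.6), np.float64(220.7)), (51, np.float64(198.6), np.float64(178.1))] [(324, np.float64(352.0), np.float64(174.4)), (479, np.float64(391.6), np.float64(220.7)), (57, np.float64(198.5), np.float64(178.2))]
```

View pics/top18.png

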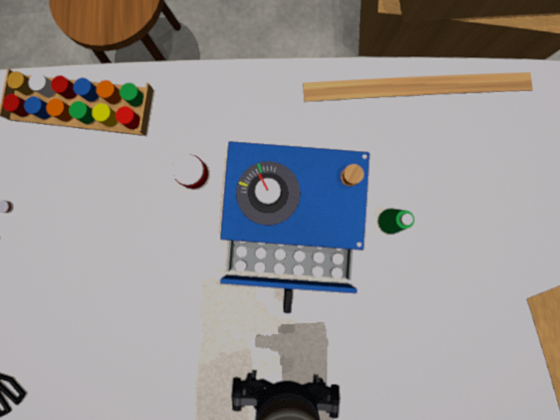

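```bash
python3 -c "
from workcell import bot
print(bot.get_obs()['joint_vel'].round(4));print(bot.job_done())"
```

```text
[-0.0014  0.0074 -0.0029  0.0037 -0.0011  0.0014]
the job is handed in; nothing more can be done
None
```

The strongbox is open: the drawer is out about 69 to 70 mm by arm travel, and the job was handed in at about 29 s. The hand-in returns no verdict, so the results below are my own measurements.

- **Dial to 10:** I turned it left and stopped at about 1.48 rad. The index sat about 0.015 rad short of the yellow mark in the side view.
- **Dial back toward 4:** I turned it right in small steps. The wrist torque rose steadily from about 0.51 to 0.63 N m below a dial angle of about 0.73 rad, which I took as the catch stopping the dial. I stopped about 0.12 N m above the sliding friction, eased back and let go. The dial stands at about 0.70 rad, just left of the green mark.
- **Drawer:** It slid at about 2 N with no locked feel.
- **Last checks:** The final top view shows the drawer open and the dial unmoved. The spool, cone and tin were within 0.1 pixel of where they started, and the robot was clear of everything.

**What disagreed:** The reported TCP read about 29 mm below the fingertips seen in the side camera, so the first attempt to grip the dial closed on nothing above the knob. It met no force and moved nothing, and I corrected for the offset in both later grasps. While I held the drawer grip there was a steady sideways force of 3 to 6 N from being slightly off centre.

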